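Draw the serving plate home and bolt it in

TASK

The flat serving plate sits partly under the low shelf of the plating station, on the sprung steel bed of its portion scale. Press on its top with closed fingers, gently because a hard push overloads the scale, and draw it back along its track by friction until it is fully home against the front stop; then slide the bolt fully across behind it so it cannot creep back. Leave the bowl, the shaker and the dish where they are.

Things in the scene. Friction and masses are not known exactly. Their poses are not given: they have to be found in the camera images.
- station: Fixed wooden plating station. Origin: on the table under the centre of the plate's home place; x runs along the track from front stop to rear, y to the bolt's side, z up. The plate slides on a steel scale bed (top z=20). Side rails: inner faces at y=-62.5 and 62.5, 10.5 mm thick, tops z=32, 2 mm above the plate. Small black read-out, 20 mm high, ahead of the stop (x=-120 to -90).
- front_stop (a point): Middle of the top inner edge of the station's front stop, a wooden bar across the near end of the track: station x=-80, y=0, z=32 mm; 10 mm thick, as wide as the station (146 mm).
- shelf_edge (a point): Middle of the front top edge of the low wooden shelf bridging the rear of the track: station x=128, y=0, z=56 mm. The shelf runs to x=208, y=-80 to 80, underside z=46. Three spare plates are fixed on it at x=154 to 206, up to z=83 mm.
- plate: Loose flat chequered ceramic plate, 0.40 to 0.54 kg, 160 long (x, along track), 120 wide, 10 mm thick; origin: centre of underside, axes as the station's. No rim; 2.5 mm play to each rail. Starts 85 to 110 mm rear of home, rear end under the shelf. Home: front edge on the stop (station x=0).
- plate_top (a point): Centre of the plate's flat top face, 10 mm above its origin: matt glaze that grips better (coefficient about 0.75) than its smooth underside on the bed (about 0.53). Pressed with under some 12 (light plate) to 17 N (heavy) fingertips slip over it; 18 to 21 N, kept up during the whole drag, carries it along.
- bed (a joint): Tilt in rad of the scale's steel bed under the plate: hinged across the front stop's foot (station x=-80), sprung; 0 = level, positive = rear end sunk, at most 0.058. 66 N m per rad: pressed by 17 N near station x=65 it gives about 5 mm there, near the stop hardly at all, so the surface under the fingers stiffens and rises as the plate is drawn home.
- load_cell (a joint): How far the load cell under the whole bed has sunk, m: 0.001 for every 20 N on the bed, plate's weight (4 to 5 N) included. At 0.0016, about 26 N of pressing besides the plate, the scale is overloaded and spoilt. Too small to see: feel the force instead.
- bolt (a joint): Steel slide bolt on the station's left, moves across the track towards station -y: 0 = open, 0.042 m = fully shut; starts within 3 mm of open; 2 N friction, stays where left. Its bar (station z=21 to 33, x=83 to 97 mm) passes 3 mm behind the rear edge of a plate that is home and cannot pass otherwise.
- bolt_pin (a point): Centre of the top of the bolt's upright steel pin, 12 mm in diameter, top at station z=61, 28 mm above the bar; at station x=90, y=131 open and y=89 mm shut. Push it from its outer (+y) side. The bolt rides on a wing of the base (x=68 to 112, y to 153, 20 mm high), under a steel keeper arch at y=75 to 85, x=76 to 104, top z=38 mm.
- bowl: Dark wooden bowl, 110 mm across, 55 mm high, origin at the centre of its underside. Leave it.
- shaker: Clear plastic shaker jar with a lid, 56 mm across, 95 mm high, origin at the centre of its underside. Leave it.
- dish: Small white sauce dish, 84 mm across, 22 mm high, origin at the centre of its underside. Leave it.
There are look-alikes about, which are no part of the job. There is more than one size of the plate; the job needs the smaller.

How it is judged:
By the outcome, as a careful person would: the job done as asked, in the order asked, and still so for the second after the job is handed in, with the robot touching nothing.
It also fails if it takes over 64 s, if anything falls off the work surface, if the arm or the gripper's body presses on something with over 40 N, if the wrist force passes 120 N, or if a joint passes its speed limit or range.

ROBOT

A 6-joint arm with a two-finger parallel gripper is mounted at the origin on the work surface. World frame = base frame: x ahead of the robot, y to its left, z up, the work surface at z = 0. Lengths are in m, angles in rad, forces in N, time in s.
With the tool pointing down it reaches from about 0.375 to 0.975 m from the base axis. Payload 3.8 kg.
Tool frame: the origin (TCP) lies midway between the tips of the shut fingers; the grasp point (between the pads) lies 19 mm behind it; z points along the fingers, y is the direction in which the jaws open and shut (so a half turn about z gives the same grasp; the last joint's range is limited). The gripper opens to 85 mm and grips with 20 to 120 N. Pads are 22 mm wide; open, the fingers measure 114 mm over their backs; the gripper's body (76 mm by 85 mm) begins 54 mm behind the grasp point. The pads swing forward as they close: fully open they stand 13 mm farther back than shut.
Start: joints at [1.111, 0.264, 1.604, -0, 1.274, -0.037], TCP at [0.277, 0.616, 0.231] pointing down, gripper open.
Joint ranges: [-2.63, 2.63], [-0.94, 2.18], [0.31, 2.57], [-1.31, 4.45], [0, 2.66], [-2.55, 2.55]. Speed limits (rad/s): [2.57, 2.57, 3.14, 3.14, 3.14, 3.14].

INTERFACE

Orientations are given as a rotation vector (axis times angle).
In Python, from workcell import bot gives the robot as it stands.
- The arm moves only by the tool drive_tool, never from a script. Its argument "deltas" is a list of rows, each an object with "hand": the opening, from 0 (shut) to 1 (fully open); "offset": the shift along the world's x, y, z in cm, a list of three; "angular": the turn, a rotation vector about the world's x, y, z in degrees, a list of three. A call has 1 to 8 rows; each row is the pose to reach, as a shift and turn from the pose commanded when the call began; what a row does not reach only later rows make up. A row lasts 1/8 s, in which the tool goes at most 62.5 mm and 10.7 degrees, less where a joint would pass 70% of its speed; a pose out of reach is approached as far as the arm can. A call with a gripper value outside its range is refused whole. The fingers move at their own pace and stop on an object; "force" is the grip in N (left out, the last holds). Time passes only in rows, so rows that repeat a pose let the fingers close. It gives the time, the measured TCP pose, the force and the opening at its end, in the units of the state.
- bot.read_state(): the state, without advancing time (a new reading comes with each control period).
- bot.read_camera(name): name is "side" or "top" or "wrist"; returns a dict with "frame" (400x640x3 uint8, blue, green, red), "mtx" (3x3 intrinsics, pixels), "k1" (the pictures are not rectified: a ray, as slopes to the right and down, at radius r is drawn at 1 + k1 r^2 times it, then the intrinsics apply), "R" (3x3) and "t" (3): a world point X has camera coordinates R X + t. Camera axes: x right, y down, z forward; pixel columns grow to the right and rows downward; lengths in m; the calibration is good to about 2 mm. A picture is of the moment at which its call begins. There is no depth.
- bot.finish_job(): hands the job in, once; it reports no verdict.
The state is a dict: "time": time; "q": joint angles; "joint_vel": joint speeds; "joint_torque": joint torques, N m; "tool_pos": TCP position; "tcp_rot": TCP orientation; "wrist_force": force on the tool from outside, world axes, zero at the start; "torque": the same for the moment, N m; "width": opening from 0.0 (shut) to 1.0 (fully open).
Only numpy, scipy, OpenCV 4.12 (cv2) and the standard library are available. Lean on these libraries where they do the work, as an engineer would, in place of code of your own. Each camera call takes 0.05 s, during which the arm holds its last target. There are 200 camera calls.

## Working session

There is one attempt and no reset: what is moved stays moved. The work goes in short steps, Python scripts to look and compute and a tool call to move; the robot and the scene stay as the last step left them, time stands still between calls to the robot, and variables do not carry over. Pictures are saved under pics/ and viewed, about 8 in all and at most 12, crops included, and the job is handed in when it is done.

Besides the shell and the picture viewer there is one more tool, called after "Emit:" as name([rows], argument=value, ...), one row to a line, values as JSON. drive_tool: Moves the arm, as the interface text tells. Its arguments: {"type":"object","properties":{"deltas":{"type":"array"},"force":{"type":"number"}},"required":["deltas"]}

```bash
mkdir -p pics
cat > h.py <<'E'
import numpy as np, cv2
from workcell import bot
def snap(n,f):
    c=bot.read_camera(n); cv2.imwrite('pics/%s.png'%f,c['frame']); np.savez('pics/%s.npz'%f,**{k:np.array(v) for k,v in c.items()}); return c
def load(f): return dict(np.load('pics/%s.npz'%f))
def ray(c,uv):
    d=np.array([float(c['k1']),0,0,0,0])
    p=cv2.undistortPoints(np.array([[uv]],float),c['mtx'],d[:4])[0,0]
    R=c['R'];return -R.T@c['t'], R.T@np.array([p[0],p[1],1])
def onz(c,uv,z):
    o,d=ray(c,uv); return o+d*(z-o[2])/d[2]
def proj(c,X):
    return cv2.projectPoints(np.array(X,float).reshape(-1,1,3),cv2.Rodrigues(c['R'])[0],c['t'],c['mtx'],np.array([float(c['k1']),0,0,0]))[0][:,0]
E
python3 - <<'E'
from h import *
s=bot.read_state();print({k:np.round(v,3) for k,v in s.items()})
for n in ('top','side'):
    c=snap(n,n+'0'); print(n,-c['R'].T@c['t'],c['k1'])
E
```

```text
{'time': np.float64(0.0), 'q': array([ 1.111,  0.265,  1.605, -0.   ,  1.274, -0.037]), 'joint_vel': array([-0.001,  0.001,  0.001,  0.001,  0.001,  0.001]), 'joint_torque': array([ 2.0000e-03, -5.1512e+01, -3.6732e+01,  0.0000e+00,  1.3000e-02,
        0.0000e+00]), 'tool_pos': array([0.277, 0.615, 0.23 ]), 'tcp_rot': array([-0.659, -3.071,  0.004]), 'wrist_force': array([-0.111,  0.159, -0.465]), 'torque': array([-0.002, -0.013, -0.023]), 'width': np.float64(1.0)}
top [ 0.41426279 -0.08120065  1.18286648] -0.06661181336985365
side [ 0.1416556  -0.79595504  0.81989403] 0.04174514420567208
```

View pics/top0.png

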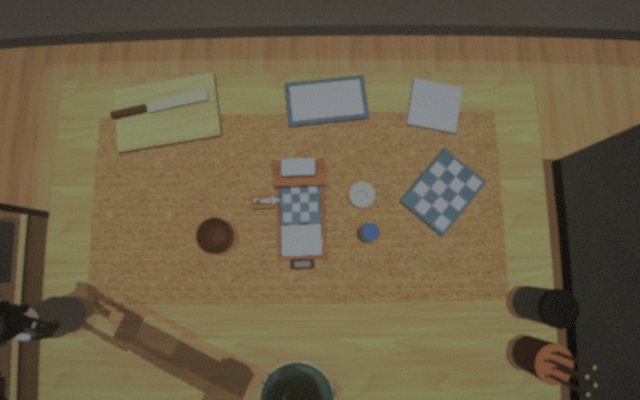

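View pics/side0.png

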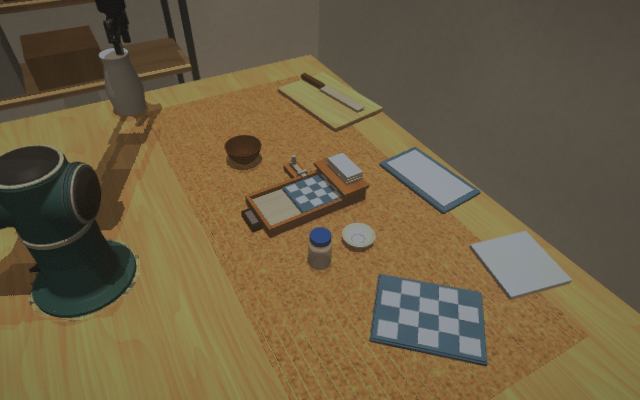

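The top view shows the station at about (302,215). Its front stop is near (303,257), the shelf at (299,175) and the bolt at (266,201). The big chequered plate at (443,192) is a look-alike. I'll zoom in to get precise corners.

Run:
```python
from h import *
t=load('top0')['frame'][150:280,240:345]; s=load('side0')['frame'][140:240,230:385]
a=cv2.resize(t,None,fx=4.5,fy=4.5,interpolation=cv2.INTER_CUBIC)
b=cv2.resize(s,None,fx=5,fy=5,interpolation=cv2.INTER_CUBIC)
cv2.imwrite('pics/topc.png',cv2.convertScaleAbs(a,alpha=1.6));cv2.imwrite('pics/sidec.png',cv2.convertScaleAbs(b,alpha=1.6))
c=load('top0')
for uv in [(280,257),(326,257),(274,186),(328,186),(302,265)]: print(uv,onz(c,uv,.032).round(4))
```

```text
(280, 257) [0.4202 0.0435 0.032 ]
(326, 257) [ 0.4188 -0.0934  0.032 ]
(274, 186) [0.6353 0.0626 0.032 ]
(328, 186) [ 0.6334 -0.1023  0.032 ]
(302, 265) [ 0.396  -0.0219  0.032 ]
```

View pics/topc.png

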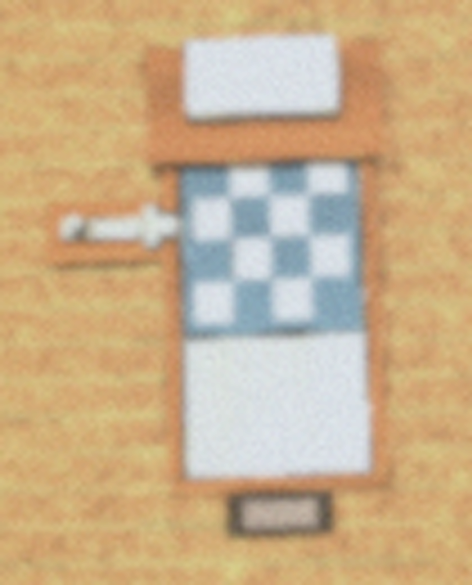

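View pics/sidec.png

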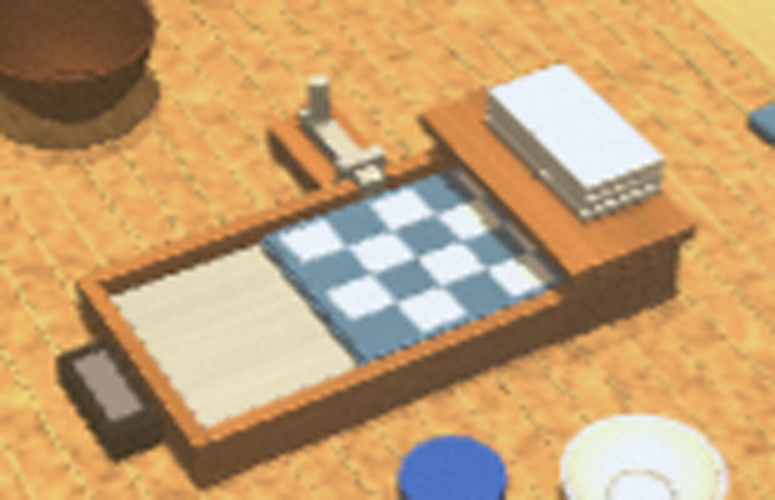

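The crop shows the stop's outer corners at (168,490) and (389,490), and the shelf front edge from (148,163) to (383,158). The plate front edge is at y≈333 and the bolt pin at (70,222). The side crop shows the same corners. I'll cast rays onto the known heights and fit a rigid pose.

```bash
cat > st.py <<'E'
from h import *
P=dict(sl=(-90,73,32),sr=(-90,-73,32),hl=(128,80,56),hr=(128,-80,56),pin=(90,131,61))
def T(p,s,ox,oy): return ((p[0]+.5)/s-.5+ox,(p[1]+.5)/s-.5+oy)
top={'sl':(168,490),'sr':(389,488),'hl':(148,163),'hr':(383,158),'pin':(70,220)}
side={'sl':(80,285),'sr':(207,436),'hl':(422,118),'hr':(572,275),'pin':(318,80)}
def fit(A,B):
    a=A-A.mean(0);b=B-B.mean(0)
    th=np.arctan2((a[:,0]*b[:,1]-a[:,1]*b[:,0]).sum(),(a*b).sum())
    R=np.array([[np.cos(th),-np.sin(th)],[np.sin(th),np.cos(th)]])
    t=B.mean(0)-R@A.mean(0); return th,t,(B-A@R.T-t)*1e3
if __name__=='__main__':
    ct,cs=load('top0'),load('side0')
    W={}
    for nm,c,D,a in (('top',ct,top,(4.5,240,150)),('side',cs,side,(5,230,140))):
        W[nm]=np.array([onz(c,T(D[k],*a),P[k][2]/1e3)[:2] for k in P])
        A=np.array([P[k][:2] for k in P])/1e3
        th,t,r=fit(A[:4],W[nm][:4]); print(nm,np.degrees(th),t); print(r.round(1))
        R=np.array([[np.cos(th),-np.sin(th)],[np.sin(th),np.cos(th)]])
        print('pin st',(R.T@(W[nm][4]-t)*1e3).round(1))
        for uv in ([(184,335),(362,332)] if nm=='top' else [(263,240),(362,362)]):
            print(' plate front st',(R.T@(onz(c,T(uv,*a),.03)[:2]-t)*1e3).round(1))
E
python3 st.py
```

```text
top 1.2428839565763472 [ 0.50487419 -0.01766481]
[[ 2.5 -0.8]
 [-0.8 -1. ]
 [ 0.1 -1. ]
 [-1.8  2.8]]
pin st [ 90.7 130.4]
 plate front st [15.2 59.8]
 plate front st [ 13.3 -59.5]
side 1.6448865572969809 [ 0.50676614 -0.01921223]
[[-1.2 -4.7]
 [ 6.8  7.5]
 [-2.6 -4.6]
 [-3.1  1.7]]
pin st [ 88.3 130.3]
 plate front st [11.3 54.1]
 plate front st [ 10.8 -56.6]
```

Top and side agree to about 2 mm: station origin ≈ (0.5055, -0.018), yaw ≈ 1.35°, plate front edge at station x≈14, pin at y≈130. I'll press at station x≈52 first, which keeps the bed off its 0.058 rad limit.

Emit:
drive_tool([
  {"hand": 0,"offset": [5,-5,0],"angular": [0,0,8]},
  {"hand": 0,"offset": [10,-11,0],"angular": [0,0,16]},
  {"hand": 0,"offset": [13,-17,0],"angular": [0,0,25.6]},
  {"hand": 0,"offset": [15,-23,0],"angular": [0,0,25.6]},
  {"hand": 0,"offset": [17,-29,0],"angular": [0,0,25.6]},
  {"hand": 0,"offset": [19,-35,0],"angular": [0,0,25.6]},
  {"hand": 0,"offset": [21,-41,0],"angular": [0,0,25.6]},
  {"hand": 0,"offset": [23,-47,0],"angular": [0,0,25.6]},
], force=40)

```text
time: 1.1
tool_pos: [0.4971, 0.1731, 0.231]
tcp_rot: [0.038, -3.141, 0.0]
wrist_force: [0.6, -0.1, -1.0]
width: -0.001
```

Emit:
drive_tool([
  {"hand": 0,"offset": [2,-6,0],"angular": [0,0,0]},
  {"hand": 0,"offset": [4,-12,0],"angular": [0,0,0]},
  {"hand": 0,"offset": [5,-16.2,0],"angular": [0,0,0]},
  {"hand": 0,"offset": [5,-16.2,-5],"angular": [0,0,0]},
  {"hand": 0,"offset": [5,-16.2,-10],"angular": [0,0,0]},
  {"hand": 0,"offset": [5,-16.2,-15],"angular": [0,0,0]},
  {"hand": 0,"offset": [5,-16.2,-17],"angular": [0,0,0]},
  {"hand": 0,"offset": [5,-16.2,-17],"angular": [0,0,0]},
])

```text
time: 2.1
tool_pos: [0.5445, 0.0131, 0.0586]
tcp_rot: [0.038, -3.135, -0.0]
wrist_force: [-0.3, -0.7, 0.3]
width: 0.0
```

Run:
```python
from h import *
s=bot.read_state();print({k:np.round(s[k],4) for k in('time','tool_pos','wrist_force')})
c=snap('side','s1')
b=cv2.resize(c['frame'][110:240,230:400],None,fx=4.5,fy=4.5,interpolation=cv2.INTER_CUBIC)
cv2.imwrite('pics/s1c.png',cv2.convertScaleAbs(b,alpha=1.6))
```

```text
{'time': np.float64(2.1), 'tool_pos': array([0.5445, 0.0131, 0.0586]), 'wrist_force': array([-0.2685, -0.6548,  0.2621])}
```

View pics/s1c.png

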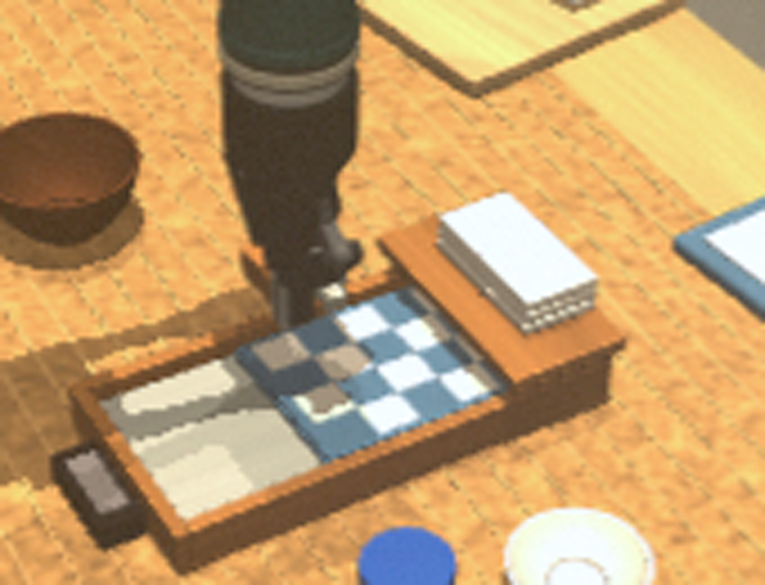

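The fingers hang clear above the plate, but nearer its left side (crop ≈(290,320)), and the tool pose agrees with that. I'll shift to the centre line and lower.

Emit:
drive_tool([
  {"hand": 0,"offset": [1.3,-3.0,0],"angular": [0,0,0]},
  {"hand": 0,"offset": [1.3,-3.0,-1],"angular": [0,0,0]},
  {"hand": 0,"offset": [1.3,-3.0,-2],"angular": [0,0,0]},
  {"hand": 0,"offset": [1.3,-3.0,-2.3],"angular": [0,0,0]},
  {"hand": 0,"offset": [1.3,-3.0,-2.3],"angular": [0,0,0]},
  {"hand": 0,"offset": [1.3,-3.0,-2.3],"angular": [0,0,0]},
])

```text
time: 2.9
tool_pos: [0.5601, -0.0166, 0.0384]
tcp_rot: [-0.038, 3.141, 0.0]
wrist_force: [0.4, 0.1, -1.0]
width: 0.002
```

Emit:
drive_tool([
  {"hand": 0,"offset": [0,0,-0.4],"angular": [0,0,0]},
  {"hand": 0,"offset": [0,0,-0.8],"angular": [0,0,0]},
  {"hand": 0,"offset": [0,0,-1.1],"angular": [0,0,0]},
  {"hand": 0,"offset": [0,0,-1.2],"angular": [0,0,0]},
  {"hand": 0,"offset": [0,0,-1.2],"angular": [0,0,0]},
])

```text
time: 3.52
tool_pos: [0.56, -0.0169, 0.0264]
tcp_rot: [0.038, -3.141, -0.0]
wrist_force: [-1.4, -0.3, 1.9]
width: -0.001
```

Emit:
drive_tool([
  {"hand": 0,"offset": [0,0,-0.15],"angular": [0,0,0]},
  {"hand": 0,"offset": [0,0,-0.3],"angular": [0,0,0]},
  {"hand": 0,"offset": [0,0,-0.3],"angular": [0,0,0]},
])

```text
time: 3.9
tool_pos: [0.5602, -0.0169, 0.024]
tcp_rot: [0.038, -3.141, 0.0]
wrist_force: [-3.2, -0.7, 8.2]
width: -0.0
```

Emit:
drive_tool([
  {"hand": 0,"offset": [0,0,-0.2],"angular": [0,0,0]},
  {"hand": 0,"offset": [0,0,-0.4],"angular": [0,0,0]},
  {"hand": 0,"offset": [0,0,-0.45],"angular": [0,0,0]},
  {"hand": 0,"offset": [0,0,-0.45],"angular": [0,0,0]},
])

```text
time: 4.4
tool_pos: [0.5605, -0.017, 0.0208]
tcp_rot: [-0.038, 3.141, -0.0]
wrist_force: [-6.0, -0.0, 16.3]
width: 0.001
```

Emit:
drive_tool([
  {"hand": 0,"offset": [0,0,-0.13],"angular": [0,0,0]},
  {"hand": 0,"offset": [-0.2,0,-0.13],"angular": [0,0,0]},
  {"hand": 0,"offset": [-0.4,-0.01,-0.11],"angular": [0,0,0]},
])

```text
time: 4.78
tool_pos: [0.5602, -0.0171, 0.0213]
tcp_rot: [-0.037, 3.133, -0.001]
wrist_force: [1.1, 1.5, 15.3]
width: -0.001
```

Emit:
drive_tool([
  {"hand": 0,"offset": [-0.1,0,-0.15],"angular": [0,0,0]},
  {"hand": 0,"offset": [-0.2,0,-0.2],"angular": [0,0,0]},
  {"hand": 0,"offset": [-0.2,0,-0.2],"angular": [0,0,0]},
])

```text
time: 5.15
tool_pos: [0.5603, -0.0171, 0.0204]
tcp_rot: [-0.037, 3.129, -0.001]
wrist_force: [1.4, 1.3, 18.4]
width: -0.003
```

Emit:
drive_tool([
  {"hand": 0,"offset": [-0.2,0,-0.04],"angular": [0,0,0]},
  {"hand": 0,"offset": [-0.4,-0.01,-0.06],"angular": [0,0,0]},
  {"hand": 0,"offset": [-0.5,-0.01,-0.06],"angular": [0,0,0]},
])

```text
time: 5.52
tool_pos: [0.5599, -0.0173, 0.0215]
tcp_rot: [-0.037, 3.12, -0.001]
wrist_force: [9.9, 2.5, 15.5]
width: 0.004
```

Emit:
drive_tool([
  {"hand": 0,"offset": [-0.05,0,-0.12],"angular": [0,0,0]},
  {"hand": 0,"offset": [-0.1,0,-0.2],"angular": [0,0,0]},
  {"hand": 0,"offset": [-0.2,0,-0.24],"angular": [0,0,0]},
])

```text
time: 5.9
tool_pos: [0.56, -0.0174, 0.0203]
tcp_rot: [-0.036, 3.116, -0.002]
wrist_force: [11.0, 3.6, 18.0]
width: -0.0
```

Emit:
drive_tool([
  {"hand": 0,"offset": [-0.15,0,-0.1],"angular": [0,0,0]},
  {"hand": 0,"offset": [-0.3,0,-0.16],"angular": [0,0,0]},
  {"hand": 0,"offset": [-0.4,0,-0.18],"angular": [0,0,0]},
])

```text
time: 6.28
tool_pos: [0.5583, -0.0176, 0.0198]
tcp_rot: [-0.036, 3.111, -0.002]
wrist_force: [13.1, 2.6, 19.9]
width: -0.001
```

Emit:
drive_tool([
  {"hand": 0,"offset": [-0.25,0,0.02],"angular": [0,0,0]},
  {"hand": 0,"offset": [-0.5,0,0.04],"angular": [0,0,0]},
  {"hand": 0,"offset": [-0.75,0,0.06],"angular": [0,0,0]},
  {"hand": 0,"offset": [-1.0,-0.01,0.09],"angular": [0,0,0]},
])

```text
time: 6.78
tool_pos: [0.5488, -0.0181, 0.0209]
tcp_rot: [-0.037, 3.111, -0.003]
wrist_force: [13.6, 0.0, 20.5]
width: -0.001
```

Emit:
drive_tool([
  {"hand": 0,"offset": [-0.25,0,0.03],"angular": [0,0,0]},
  {"hand": 0,"offset": [-0.5,-0.01,0.06],"angular": [0,0,0]},
  {"hand": 0,"offset": [-0.75,-0.02,0.09],"angular": [0,0,0]},
  {"hand": 0,"offset": [-1.0,-0.02,0.11],"angular": [0,0,0]},
  {"hand": 0,"offset": [-1.2,-0.03,0.13],"angular": [0,0,0]},
])

```text
time: 7.4
tool_pos: [0.5369, -0.0185, 0.0222]
tcp_rot: [-0.037, 3.11, -0.004]
wrist_force: [13.3, 0.4, 21.1]
width: 0.0
```

Emit:
drive_tool([
  {"hand": 0,"offset": [-0.25,0,0.04],"angular": [0,0,0]},
  {"hand": 0,"offset": [-0.5,-0.01,0.07],"angular": [0,0,0]},
  {"hand": 0,"offset": [-0.75,-0.02,0.1],"angular": [0,0,0]},
  {"hand": 0,"offset": [-1.0,-0.02,0.12],"angular": [0,0,0]},
  {"hand": 0,"offset": [-1.2,-0.03,0.14],"angular": [0,0,0]},
])

```text
time: 8.02
tool_pos: [0.5249, -0.0188, 0.0235]
tcp_rot: [-0.037, 3.111, -0.004]
wrist_force: [14.0, -0.4, 20.4]
width: -0.0
```

Emit:
drive_tool([
  {"hand": 0,"offset": [-0.25,0,0.03],"angular": [0,0,0]},
  {"hand": 0,"offset": [-0.5,-0.01,0.05],"angular": [0,0,0]},
  {"hand": 0,"offset": [-0.75,-0.02,0.07],"angular": [0,0,0]},
  {"hand": 0,"offset": [-1.0,-0.02,0.09],"angular": [0,0,0]},
  {"hand": 0,"offset": [-1.2,-0.03,0.105],"angular": [0,0,0]},
])

```text
time: 8.65
tool_pos: [0.5131, -0.0192, 0.0246]
tcp_rot: [-0.037, 3.11, -0.004]
wrist_force: [13.7, -0.8, 21.8]
width: -0.0
```

Run:
```python
from h import *
c=snap('side','s2')
b=cv2.resize(c['frame'][110:240,230:400],None,fx=4.5,fy=4.5,interpolation=cv2.INTER_CUBIC)
cv2.imwrite('pics/s2c.png',cv2.convertScaleAbs(b,alpha=1.6))
```

```text
(no output)
```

View pics/s2c.png

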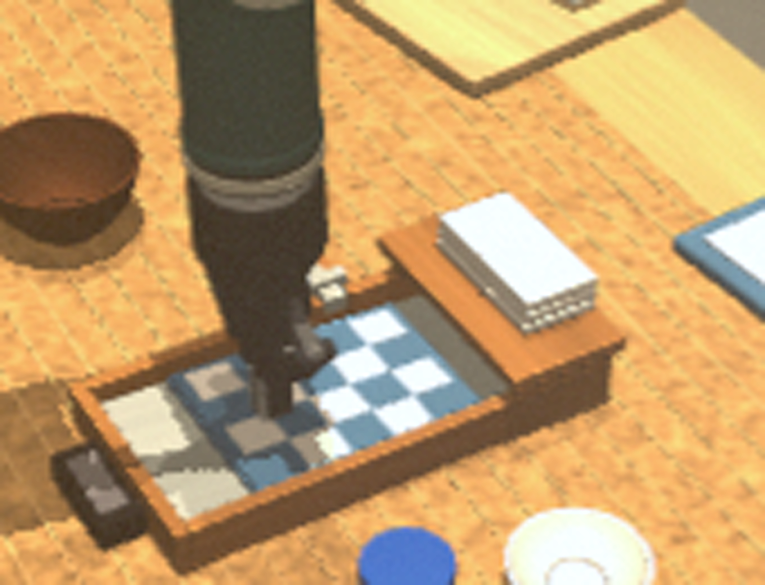

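The plate travels with the fingers: its front edge now runs from (170,380) to (245,487), and its rear has come out from under the shelf. I'll carry on and ease the press slightly.

Emit:
drive_tool([
  {"hand": 0,"offset": [-0.25,0,0.05],"angular": [0,0,0]},
  {"hand": 0,"offset": [-0.5,-0.01,0.07],"angular": [0,0,0]},
  {"hand": 0,"offset": [-0.75,-0.02,0.09],"angular": [0,0,0]},
  {"hand": 0,"offset": [-1.0,-0.02,0.11],"angular": [0,0,0]},
  {"hand": 0,"offset": [-1.2,-0.03,0.125],"angular": [0,0,0]},
])

```text
time: 9.32
tool_pos: [0.5009, -0.0195, 0.0256]
tcp_rot: [-0.037, 3.111, -0.004]
wrist_force: [13.6, 0.6, 21.6]
width: 0.0
```

Emit:
drive_tool([
  {"hand": 0,"offset": [-0.25,0,0.05],"angular": [0,0,0]},
  {"hand": 0,"offset": [-0.5,-0.01,0.08],"angular": [0,0,0]},
  {"hand": 0,"offset": [-0.75,-0.02,0.1],"angular": [0,0,0]},
  {"hand": 0,"offset": [-1.0,-0.02,0.12],"angular": [0,0,0]},
  {"hand": 0,"offset": [-1.2,-0.03,0.135],"angular": [0,0,0]},
])

```text
time: 9.95
tool_pos: [0.4883, -0.0198, 0.0266]
tcp_rot: [-0.037, 3.112, -0.004]
wrist_force: [13.3, 0.4, 21.0]
width: -0.004
```

Emit:
drive_tool([
  {"hand": 0,"offset": [-0.25,0,0.035],"angular": [0,0,0]},
  {"hand": 0,"offset": [-0.5,-0.01,0.06],"angular": [0,0,0]},
  {"hand": 0,"offset": [-0.75,-0.02,0.08],"angular": [0,0,0]},
  {"hand": 0,"offset": [-1.0,-0.02,0.1],"angular": [0,0,0]},
  {"hand": 0,"offset": [-1.2,-0.03,0.115],"angular": [0,0,0]},
])

```text
time: 10.58
tool_pos: [0.4758, -0.0201, 0.0274]
tcp_rot: [-0.037, 3.113, -0.004]
wrist_force: [13.1, 1.3, 20.6]
width: 0.001
```

Emit:
drive_tool([
  {"hand": 0,"offset": [-0.2,0,0.02],"angular": [0,0,0]},
  {"hand": 0,"offset": [-0.4,-0.01,0.035],"angular": [0,0,0]},
  {"hand": 0,"offset": [-0.55,-0.01,0.045],"angular": [0,0,0]},
])

```text
time: 10.95
tool_pos: [0.4701, -0.0203, 0.0277]
tcp_rot: [-0.037, 3.113, -0.004]
wrist_force: [11.5, 0.5, 19.8]
width: 0.004
```

Emit:
drive_tool([
  {"hand": 0,"offset": [-0.15,0,0.01],"angular": [0,0,0]},
  {"hand": 0,"offset": [-0.3,0,0.015],"angular": [0,0,0]},
  {"hand": 0,"offset": [-0.4,0,0.02],"angular": [0,0,0]},
])

```text
time: 11.32
tool_pos: [0.4661, -0.0203, 0.0278]
tcp_rot: [-0.037, 3.113, -0.004]
wrist_force: [12.1, 0.1, 19.9]
width: -0.002
```

Emit:
drive_tool([
  {"hand": 0,"offset": [-0.15,0,0.01],"angular": [0,0,0]},
  {"hand": 0,"offset": [-0.3,0,0.015],"angular": [0,0,0]},
  {"hand": 0,"offset": [-0.4,0,0.02],"angular": [0,0,0]},
])

```text
time: 11.7
tool_pos: [0.4628, -0.0203, 0.0281]
tcp_rot: [-0.037, 3.112, -0.004]
wrist_force: [12.3, 0.3, 17.8]
width: 0.0
```

Emit:
drive_tool([
  {"hand": 0,"offset": [-0.1,0,-0.02],"angular": [0,0,0]},
  {"hand": 0,"offset": [-0.2,0,-0.04],"angular": [0,0,0]},
  {"hand": 0,"offset": [-0.3,0,-0.04],"angular": [0,0,0]},
])

```text
time: 12.08
tool_pos: [0.4605, -0.0204, 0.0281]
tcp_rot: [-0.037, 3.111, -0.004]
wrist_force: [15.4, 0.1, 19.7]
width: 0.001
```

Run:
```python
from h import *
c=snap('side','s3')
b=cv2.resize(c['frame'][140:240,230:385],None,fx=5,fy=5,interpolation=cv2.INTER_CUBIC)
cv2.imwrite('pics/s3c.png',cv2.convertScaleAbs(b,alpha=1.6))
```

```text
(no output)
```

View pics/s3c.png

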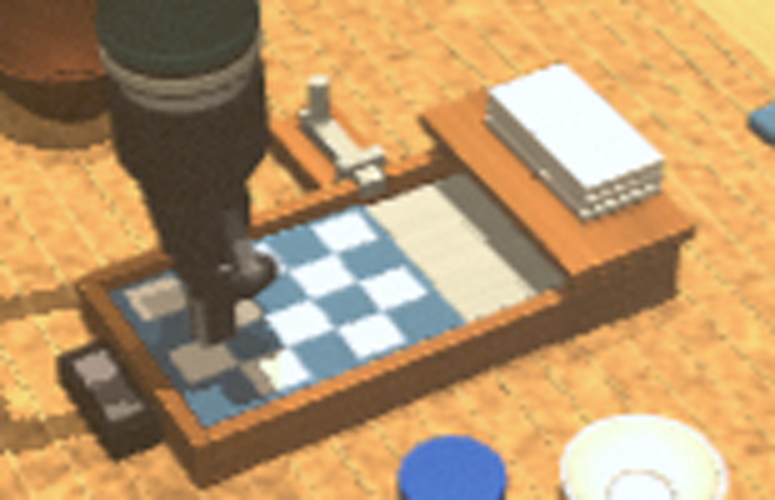

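The plate looks home and Fx/Fz≈0.78 means the fingers now slip against the stop. One more short pull, then lift.

Emit:
drive_tool([
  {"hand": 0,"offset": [-0.15,0,0],"angular": [0,0,0]},
  {"hand": 0,"offset": [-0.3,0,0],"angular": [0,0,0]},
])

```text
time: 12.38
tool_pos: [0.4576, -0.0205, 0.0282]
tcp_rot: [-0.037, 3.11, -0.005]
wrist_force: [17.1, 0.1, 20.7]
width: -0.003
```

Run:
```python
from st import *
c=load('s3'); th=np.radians(1.645);t=np.array([.50677,-.01921])
R=np.array([[np.cos(th),-np.sin(th)],[np.sin(th),np.cos(th)]])
for uv in [(365,207),(465,320)]: print((R.T@(onz(c,T(uv,5,230,140),.029)[:2]-t)*1e3).round(1))
print(bot.read_state()['wrist_force'])
```

```text
[74.3 51.6]
[ 74.2 -55.3]
[17.13231585  0.11701081 20.69943886]
```

Emit:
drive_tool([
  {"hand": 0,"offset": [0,0,0.3],"angular": [0,0,0]},
  {"hand": 0,"offset": [0,0,1.5],"angular": [0,0,0]},
  {"hand": 0,"offset": [1,0,5],"angular": [0,0,0]},
  {"hand": 0,"offset": [3,3,9],"angular": [0,0,0]},
  {"hand": 0,"offset": [7,8,9],"angular": [0,0,0]},
  {"hand": 0,"offset": [11,13,9],"angular": [0,0,0]},
  {"hand": 0,"offset": [14.4,16.3,9],"angular": [0,0,0]},
  {"hand": 0,"offset": [14.4,16.3,9],"angular": [0,0,0]},
])

```text
time: 13.38
tool_pos: [0.5865, 0.1462, 0.1088]
tcp_rot: [0.042, -3.14, -0.0]
wrist_force: [-0.0, 0.3, 0.2]
width: 0.005
```

Emit:
drive_tool([
  {"hand": 0,"offset": [0,0,0],"angular": [0,0,0]},
  {"hand": 0,"offset": [0,0,0],"angular": [0,0,0]},
])

```text
time: 13.62
tool_pos: [0.5839, 0.1427, 0.109]
tcp_rot: [0.036, -3.139, 0.001]
wrist_force: [0.2, 0.1, 0.2]
width: 0.001
```

Run:
```python
from h import *
s=bot.read_state();print({k:np.round(s[k],4) for k in('time','tool_pos','wrist_force','tcp_rot')})
c=snap('top','t4')
b=cv2.resize(c['frame'][150:280,200:345],None,fx=4.5,fy=4.5,interpolation=cv2.INTER_CUBIC)
cv2.imwrite('pics/t4c.png',cv2.convertScaleAbs(b,alpha=1.6))
```

```text
{'time': np.float64(13.625), 'tool_pos': array([0.5839, 0.1427, 0.109 ]), 'wrist_force': array([0.1594, 0.0677, 0.2496]), 'tcp_rot': array([ 3.6100e-02, -3.1392e+00,  1.0000e-03])}
```

View pics/t4c.png

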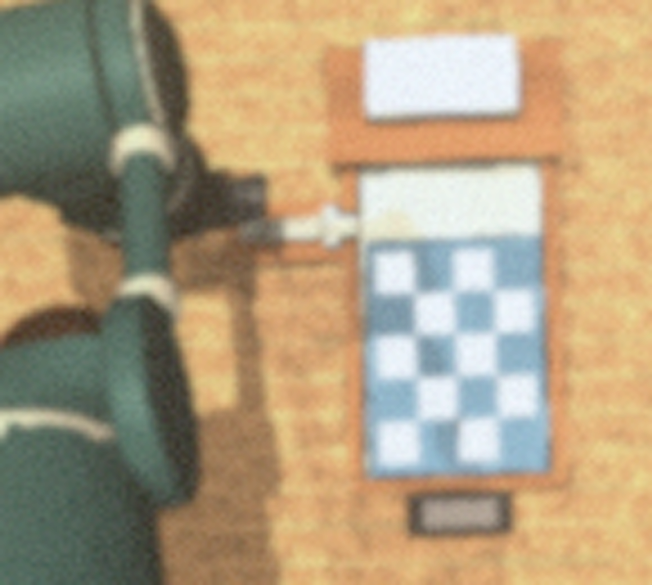

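The plate sits against the front stop (its front edge at y≈470 in the crop), and the rear bolt lane at y≈225 is clear. Now I'll lower outside the pin.

Emit:
drive_tool([
  {"hand": 0,"offset": [0.8,0.8,0],"angular": [0,0,0]},
  {"hand": 0,"offset": [0.8,0.8,-2],"angular": [0,0,0]},
  {"hand": 0,"offset": [0.8,0.8,-4.5],"angular": [0,0,0]},
  {"hand": 0,"offset": [0.8,0.8,-6.5],"angular": [0,0,0]},
  {"hand": 0,"offset": [0.8,0.8,-6.5],"angular": [0,0,0]},
  {"hand": 0,"offset": [0.8,0.8,-6.5],"angular": [0,0,0]},
])

```text
time: 14.42
tool_pos: [0.5939, 0.1519, 0.0448]
tcp_rot: [-0.038, 3.141, 0.0]
wrist_force: [0.7, 1.1, 0.4]
width: 0.0
```

Run:
```python
from h import *
c=snap('side','s5')
b=cv2.resize(c['frame'][110:210,230:365],None,fx=5.5,fy=5.5,interpolation=cv2.INTER_CUBIC)
cv2.imwrite('pics/s5c.png',cv2.convertScaleAbs(b,alpha=1.6))
```

```text
(no output)
```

View pics/s5c.png

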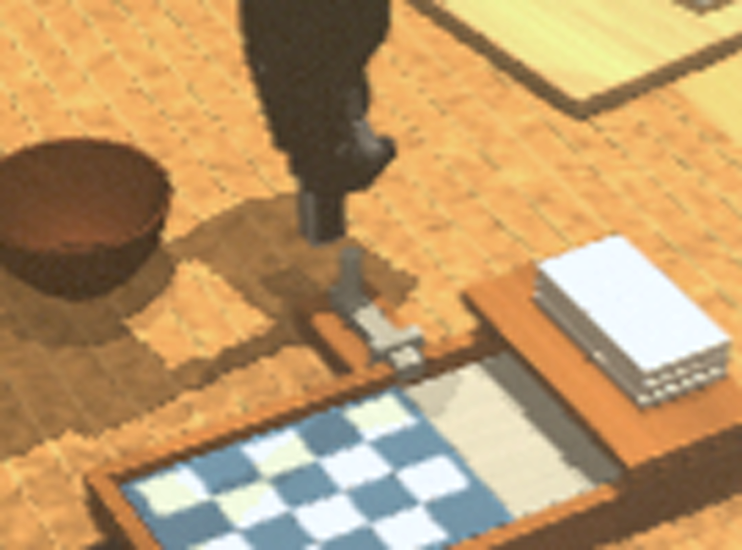

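The fingers are beyond the pin's outer side, at pin height. Now I'll push.

Emit:
drive_tool([
  {"hand": 0,"offset": [-0.15,-0.6,0],"angular": [0,0,0]},
  {"hand": 0,"offset": [-0.15,-1.2,0],"angular": [0,0,0]},
  {"hand": 0,"offset": [-0.13,-1.8,0],"angular": [0,0,0]},
  {"hand": 0,"offset": [-0.12,-2.4,0],"angular": [0,0,0]},
  {"hand": 0,"offset": [-0.1,-3.0,0],"angular": [0,0,0]},
  {"hand": 0,"offset": [-0.1,-3.5,0],"angular": [0,0,0]},
])

```text
time: 15.22
tool_pos: [0.5929, 0.1167, 0.045]
tcp_rot: [-0.037, 3.141, 0.0]
wrist_force: [0.9, 1.8, 2.5]
width: 0.001
```

Emit:
drive_tool([
  {"hand": 0,"offset": [0.01,-0.5,0],"angular": [0,0,0]},
  {"hand": 0,"offset": [0.02,-1.0,0],"angular": [0,0,0]},
  {"hand": 0,"offset": [0.03,-1.5,0],"angular": [0,0,0]},
  {"hand": 0,"offset": [0.04,-1.8,0],"angular": [0,0,0]},
  {"hand": 0,"offset": [0.04,-1.8,0],"angular": [0,0,0]},
])

```text
time: 15.85
tool_pos: [0.5928, 0.0984, 0.0445]
tcp_rot: [0.037, -3.141, 0.001]
wrist_force: [0.6, -0.4, 0.4]
width: 0.001
```

Emit:
drive_tool([
  {"hand": 0,"offset": [0,-0.25,0],"angular": [0,0,0]},
  {"hand": 0,"offset": [0,-0.5,0],"angular": [0,0,0]},
  {"hand": 0,"offset": [0,-0.5,0],"angular": [0,0,0]},
])

```text
time: 16.23
tool_pos: [0.5928, 0.0937, 0.0445]
tcp_rot: [0.038, -3.141, 0.0]
wrist_force: [1.3, 0.8, 0.3]
width: -0.002
```

Emit:
drive_tool([
  {"hand": 0,"offset": [0.01,-0.3,0],"angular": [0,0,0]},
  {"hand": 0,"offset": [0.01,-0.5,0],"angular": [0,0,0]},
  {"hand": 0,"offset": [0.01,-0.5,0],"angular": [0,0,0]},
])

```text
time: 16.6
tool_pos: [0.5929, 0.0928, 0.0447]
tcp_rot: [-0.035, 3.141, 0.01]
wrist_force: [-0.7, 15.8, 0.3]
width: -0.0
```

Run:
```python
from h import *
print(bot.read_state()['wrist_force'])
c=snap('side','s6')
b=cv2.resize(c['frame'][110:210,230:365],None,fx=5.5,fy=5.5,interpolation=cv2.INTER_CUBIC)
cv2.imwrite('pics/s6c.png',cv2.convertScaleAbs(b,alpha=1.6))
```

```text
[-0.73492669 15.76992797  0.34242828]
```

View pics/s6c.png

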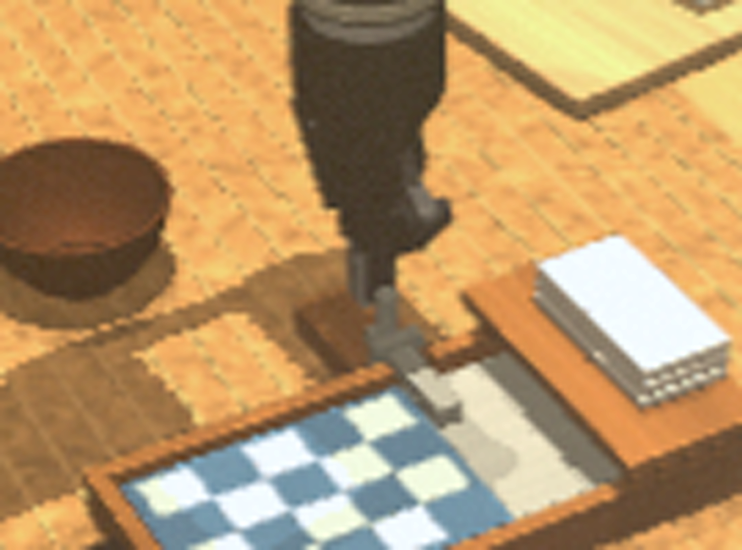

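The bar is across behind the plate and the force rose to 16 N at the end of travel. The pin top is at crop (388,292). I'll back off and verify it.

Emit:
drive_tool([
  {"hand": 0,"offset": [0,0.8,0],"angular": [0,0,0]},
  {"hand": 0,"offset": [0,2.5,0],"angular": [0,0,0]},
  {"hand": 0,"offset": [0,4,1],"angular": [0,0,0]},
  {"hand": 0,"offset": [0,5,6],"angular": [0,0,0]},
  {"hand": 0,"offset": [0,8,11],"angular": [0,0,0]},
  {"hand": 0,"offset": [0,13,13],"angular": [0,0,0]},
  {"hand": 0,"offset": [0,18,13],"angular": [0,0,0]},
  {"hand": 0,"offset": [0,18,13],"angular": [0,0,0]},
])

```text
time: 17.65
tool_pos: [0.5931, 0.273, 0.1763]
tcp_rot: [-0.045, 3.139, 0.002]
wrist_force: [0.4, -0.3, -0.9]
width: -0.002
```

Run:
```python
from st import *
s=bot.read_state();print({k:np.round(s[k],3) for k in('time','tool_pos','wrist_force','joint_vel')})
c=snap('top','t7');d=snap('side','s7')
a=cv2.resize(c['frame'][150:280,240:345],None,fx=3.6,fy=4.5,interpolation=cv2.INTER_CUBIC)
b=cv2.resize(d['frame'][140:257,275:365],None,fx=4.5,fy=5,interpolation=cv2.INTER_CUBIC)
cv2.imwrite('pics/f7.png',cv2.convertScaleAbs(np.hstack([a,b]),alpha=1.6))
```

```text
{'time': np.float64(17.65), 'tool_pos': array([0.593, 0.273, 0.176]), 'wrist_force': array([ 0.373, -0.315, -0.917]), 'joint_vel': array([-0.048, -0.003,  0.04 , -0.038,  0.009, -0.024])}
```

View pics/f7.png

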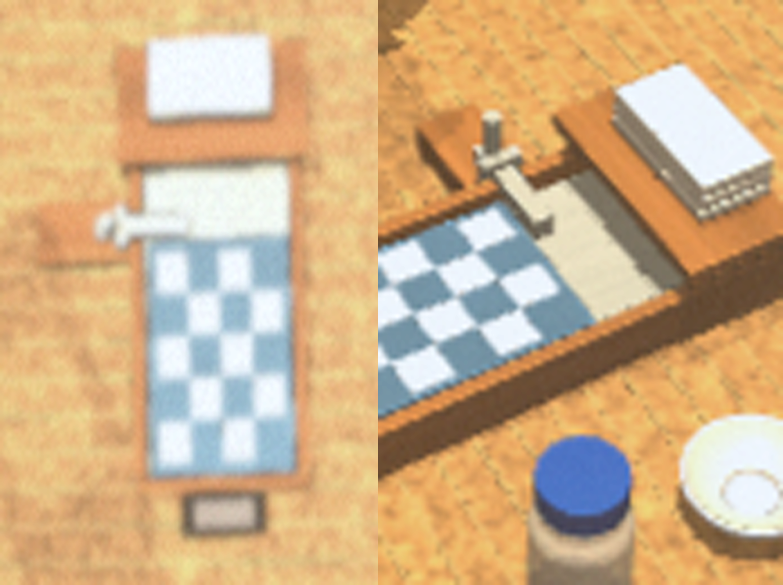

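The bar lies across behind the plate, with the pin top at (492,117), close behind the keeper. One numeric check before handing in.

Run:
```python
from st import *
for nm,uv,th,t in (('s7',(275+114.5/4.5-.5,140+117.5/5-.5),1.645,(.50677,-.01921)),('t7',(240+104/3.6-.5,150+219.5/4.5-.5),1.243,(.50487,-.01766))):
    c=load(nm);th=np.radians(th);R=np.array([[np.cos(th),-np.sin(th)],[np.sin(th),np.cos(th)]])
    print(nm,(R.T@(onz(c,uv,.061)[:2]-np.array(t))*1e3).round(1))
```

```text
s7 [88.1 90.5]
t7 [90.  91.1]
```

```bash
python3 -c "
from h import *
print(bot.finish_job())"
```

```text
the job is handed in; nothing more can be done
None
```

I drew the plate home and shut the bolt behind it, then handed the job in at about 17.7 s; no verdict was reported.

- **Plate:** I pressed at about 18–22 N while it moved; the highest reading was 21.8 N, below the 26 N overload. At the stop the fingers began to slip (friction ratio 0.83, against 0.75 for the glaze). The pictures show the front edge on the stop. The side view put the rear edge at station x≈74. That view had read the front edge about 3 mm low, so I took it as about 77, against 80 for home.
- **Bolt:** I pushed the pin until it met a hard end at about 16 N. The bar lies across the track behind the plate. The pin reads y≈90.5–91 mm in the pictures, against 89 mm for fully shut. That is within my measuring error, but I could not confirm the last 2 mm by sight.
- **Rest of the scene:** the arm was well clear when I handed in, with only sensor noise in the force reading. The arm went nowhere near the shaker or dish, and they look unmoved. The bowl looked unmoved in the last view that showed it whole, taken while the bolt was being pushed.

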